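# Throw the strip press lever through its lockout gate

### The job

Close the bamboo strip press: lift the lockout collar on its lever, throw the lever right over through the guarded gate to the far side, and push the collar fully back down so that the lever is locked there. Leave the other things on the bench where they are.

Things in the scene. Friction and masses are not known exactly. Their poses are not given: they have to be found in the camera images.
- press: The bench press, fixed: green base plate (290 x 280 x 12 mm), a lever gate on its robot side, a bed with bamboo strips behind. Origin on the table under the lever's axis; x points from the lever to the bed, y along the lever's swing (to the robot's left), z up. The lever turns about an axis along x, 50 mm above the origin. The bed begins 95 mm behind the axis in x and is at most 120 mm high.
- guard_top (a point): Middle of the gate's guard, over the press's origin, 185 mm up, level with the tops of two green guard cheeks: 7 mm plates, 44 mm apart in x (between inner faces), 60 mm wide in y. Lever and collar pass between them; fingers round the collar's x sides do not. Below them side plates, 130 mm wide in y, 94 mm high.
- lever (a joint): Lever swing, rad: 0 leans 0.7 rad from upright to the press's -y (start, open), 0.7 upright, 1.4 (stop) leans 0.7 rad to +y (closed). A 14 mm steel rod; stays where it is left (0.8 N m, some 6 N at the knob). From about 0.18 to 1.22 a raised land is in the collar's way: the lever passes only with the collar lifted 13 mm or more; the collar goes fully down only outside these angles.
- knob (a point): Centre of the wooden knob at the end of the lever, 250 mm from the lever's axis: a thick round disc, 44 mm across, 30 mm thick, its flat faces looking along the press's x. Its z axis points outwards along the lever.
- collar (a joint): Lift of the collar along the lever, m: 0 fully down, 0.026 fully up (stop). It drags (about 4 N) and stays at any height where it is left.
- collar_mid (a point): Centre of the lockout collar, a plain steel sleeve (36 mm across, 40 mm long) sliding on the lever; 105 mm from the lever's axis when down, 131 mm when fully up. Its z axis points outwards along the lever.
- bell_mid (a point): Bystander: small woven bamboo bell, 62 mm across and 62 mm tall, on the bench right of the press, under the end of the lever; this is its centre.
- mallet: Bystander: wooden mallet, 260 mm long, lying just left of the press; origin near the middle of its handle.
- strip_cup_mid (a point): Bystander: dark cup of bamboo strips, 72 mm across, 85 mm tall (160 mm with the strips), to one side of the press; centre of the cup.
- glue_jar: Bystander: green glass jar, 68 mm across, 90 mm tall, to one side of the press; origin at its underside.
- hoop: Bystander: bamboo hoop, 130 mm across, 18 mm high, lying well right of the press; origin at its centre, underside.
- knife: Bystander: splitting knife, 240 mm long, lying well left of the press; origin at its middle, underside.

How it is judged:
On the way, in this order (a step that is already met when the one before it is completed fails the run):
1. the collar is lifted clear while the lever is still on its starting side (value of joint collar above 0.013 m and value of joint lever below 0.3 rad), for 0.1 s.
2. the lever is thrown over to the far side (value of joint lever above 1.2 rad), for 0.2 s.
At the end, for the whole second after the job is handed in: The lever leans to the far side (joint above 1.2 of 1.4 rad), at rest, with the collar back down on it (less than 4 mm above its lowest place) (value of joint lever above 1.2 rad and value of joint collar below 0.004 m and velocity of joint lever between -0.05 and 0.05 rad/s); the robot touches nothing.
It fails at once if a bystander is moved by more than 40 mm (distance of any of bell_mid, mallet, strip_cup_mid, glue_jar, hoop, knife from where it was at the start of the episode above 0.04 m).
It also fails if it takes over 53 s, if anything falls off the work surface, if the arm or the gripper's body presses on something with over 40 N, if the wrist force passes 120 N, or if a joint passes its speed limit or range.

### The arm

A 6-joint arm with a two-finger parallel gripper is mounted at the origin on the work surface. World frame = base frame: x ahead of the robot, y to its left, z up, the work surface at z = 0. Lengths are in m, angles in rad, forces in N, time in s.
With the tool pointing down it reaches from about 0.375 to 0.9 m from the base axis. Payload 3.1 kg.
Tool frame: the origin (TCP) lies midway between the tips of the shut fingers; the grasp point (between the pads) lies grip_point_offset behind it (grip_point_offset is the distance from the TCP to the grasp point, in m); y points along the fingers, z is the direction in which the jaws open and shut, and the axes are right-handed (so a half turn about y gives the same grasp; the last joint's range is limited). The gripper opens to 87 mm and grips with 3 to 60 N. Pads are 19 mm wide; open, the fingers measure 117 mm over their backs; the gripper's body (75 mm by 190 mm) begins 51 mm behind the grasp point.
Start: joints at [1.151, 0.527, 1.433, -0, 1.181, -0.178], TCP at [0.15, 0.607, 0.223] pointing down, gripper open.
Joint ranges: [-3.08, 3.08], [-0.75, 2.2], [0.22, 2.44], [-1.43, 4.57], [0, 2.65], [-2.85, 2.85]. Speed limits (rad/s): [2.79, 2.79, 3.14, 3.14, 3.14, 3.14].

### API

Orientations are given as a unit quaternion [x, y, z, w].
In Python, from rig import * gives the robot as it stands.
- The arm moves only by the tool jog_arm, never from a script. Its argument "increments" is a list that holds one entry, the list of rows, each a list of 7 numbers: the turn, a rotation vector about the world's x, y, z in degrees, then the shift along the world's x, y, z in m, then the closure, from -1 (fully open) to 1 (shut), so that 0 is half open. In form: [[[rx, ry, rz, x, y, z, jaw], ...]]. A call has 1 to 8 rows; each row is the pose to reach, as a shift and turn from the pose measured when the call began; what a row does not reach only later rows make up. A row lasts 1/10 s, in which the tool goes at most 50 mm and 8.59 degrees, less where a joint would pass 70% of its speed; a pose out of reach is approached as far as the arm can. A call with a gripper value outside its range is refused whole. The fingers move at their own pace and stop on an object; "squeeze" is the grip in N (left out, the last holds). Time passes only in rows, so rows that repeat a pose let the fingers close. It gives the time, the measured TCP pose, the force and the opening at its end, in the units of the state.
- get_obs(): the state, without advancing time (a new reading comes with each control period).
- camera(name): name is "side" or "top" or "wrist"; returns the picture (400x640x3 uint8, red, green, blue); there is no depth.
- camera_info(name): a dict with "K" (3x3 intrinsics, pixels), "k1" (the pictures are not rectified: a ray, as slopes to the right and down, at radius r is drawn at 1 + k1 r^2 times it, then the intrinsics apply), "R" (3x3) and "t" (3): a world point X has camera coordinates R X + t. Camera axes: x right, y down, z forward; pixel columns grow to the right and rows downward; lengths in m; the calibration is good to about 2 mm. A picture is of the moment at which its call begins: read the wrist's pose just before it. camera_info takes no time and is no camera call; for the wrist camera it gives the pose at the moment of the call.
- hand_in(): hands the job in, once; it reports no verdict.
The state is a dict: "time": time; "q": joint angles; "joint_velocities": joint speeds; "joint_torque": joint torques, N m; "position": TCP position; "tool_rot": TCP orientation; "ft_force": force on the tool from outside, world axes, zero at the start; "moment": the same for the moment, N m; "grip_width": finger opening in m.
Only numpy, scipy, OpenCV 4.12 (cv2) and the standard library are available. Lean on these libraries where they do the work, as an engineer would, in place of code of your own. Each camera call takes 0.05 s, during which the arm holds its last target.

## Working session

There is one attempt and no reset: what is moved stays moved. The work goes in short steps, Python scripts to look and compute and a tool call to move; the robot and the scene stay as the last step left them, time stands still between calls to the robot, and variables do not carry over. Pictures are saved under pics/ and viewed, and the job is handed in when it is done.

Besides the shell and the picture viewer there is one more tool, called after "Request:" in YAML: its name, and indented under it one key for each argument. jog_arm: Moves the arm, as the interface text tells. Its arguments: {"type":"object","properties":{"increments":{"type":"array","items":{"type":"array","items":{"type":"array","items":{"type":"number"}}}},"squeeze":{"type":"number"}},"required":["increments"]}

```bash
ls; mkdir -p pics; python3 - <<'E'
from rig import *
import cv2
o=get_obs(); print(o)
for n in ["side","top","wrist"]:
    i=camera_info(n); print(n,i)
    cv2.imwrite(f"pics/{n}0.png",camera(n)[:,:,::-1])
try: print(grip_point_offset)
except Exception as e: print(e)
E
```

```text
pics
{'time': 0.0, 'q': array([ 1.15051114e+00,  5.28471605e-01,  1.43393415e+00,  1.23938283e-05,
        1.18137689e+00, -1.78508471e-01]), 'joint_velocities': array([-2.26187487e-04,  7.81431367e-05, -1.90854599e-03, -5.51858504e-04,
       -1.73027228e-03,  6.73656326e-04]), 'joint_torque': array([ 9.73414426e-04, -4.40043175e+01, -1.76593816e+01,  6.34613307e-02,
        5.81411412e-02, -1.73778681e-04]), 'position': array([0.14930663, 0.60613661, 0.22155816]), 'tool_rot': array([ 0.70268426, -0.08550677,  0.08504229, -0.70120698]), 'ft_force': array([0.08154327, 0.23724865, 0.41272481]), 'moment': array([ 0.00090769, -0.00737183, -0.01709251]), 'grip_width': 0.08662797271024762}
side {'K': array([[373.84803273,   0.        , 323.43007208],
       [  0.        , 373.84803273, 200.14314241],
       [  0.        ,   0.        ,   1.        ]]), 'k1': -0.021832409372659668, 'R': array([[ 0.88839747, -0.45907053, -0.00204666],
       [-0.29297201, -0.56351849, -0.77240812],
       [ 0.35343648,  0.68680503, -0.63512322]]), 't': array([-0.45701679,  0.27138688,  1.32927593])}
top {'K': array([[420.66383245,   0.        , 321.30067928],
       [  0.        , 420.66383245, 197.91446191],
       [  0.        ,   0.        ,   1.        ]]), 'k1': 0.02475884815019756, 'R': array([[ 0.02665856, -0.9995885 ,  0.01058979],
       [-0.99209715, -0.02775511, -0.12236383],
       [ 0.1226074 , -0.00724405, -0.99242881]]), 't': array([-0.00576925,  0.52824321,  1.59778114])}
wrist {'K': array([[352.03340002,   0.        , 319.67458438],
       [  0.        , 352.03340002, 202.5109077 ],
       [  0.        ,   0.        ,   1.        ]]), 'k1': -0.02038499007715379, 'R': array([[ 0.23970814,  0.97084431, -0.00115453],
       [ 0.93637548, -0.23088315,  0.2643746 ],
       [ 0.25640002, -0.06445382, -0.96441938]]), 't': array([-0.62473651, -0.03150572,  0.38987152])}
0.0187
```

View pics/side0.png

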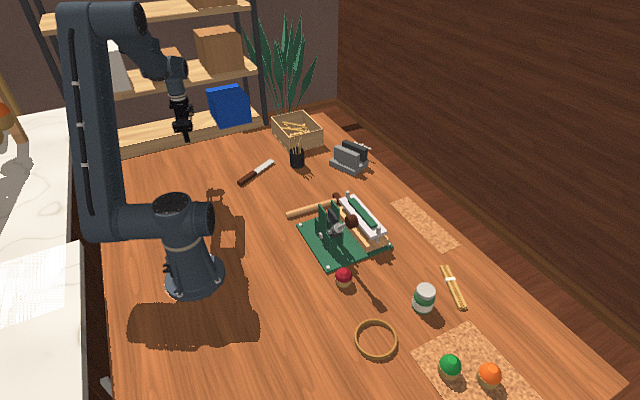

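View pics/top0.png

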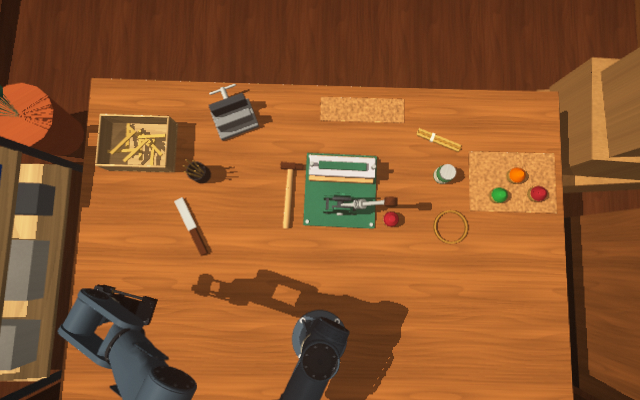

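The side view shows the press around (345,235) with the knob at (351,221). In the top view the base plate spans about (304-378, 153-228) and the knob is near (390,202). I'll enlarge both.

```bash
python3 - <<'E'
import cv2
t=cv2.imread("pics/top0.png")[140:240,270:420]; cv2.imwrite("pics/topz.png",cv2.resize(t,None,fx=5,fy=5,interpolation=cv2.INTER_CUBIC))
t=cv2.imread("pics/side0.png")[180:300,280:410]; cv2.imwrite("pics/sidez.png",cv2.resize(t,None,fx=5,fy=5,interpolation=cv2.INTER_CUBIC)[:600])
E
```

```text
(no output)
```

View pics/topz.png

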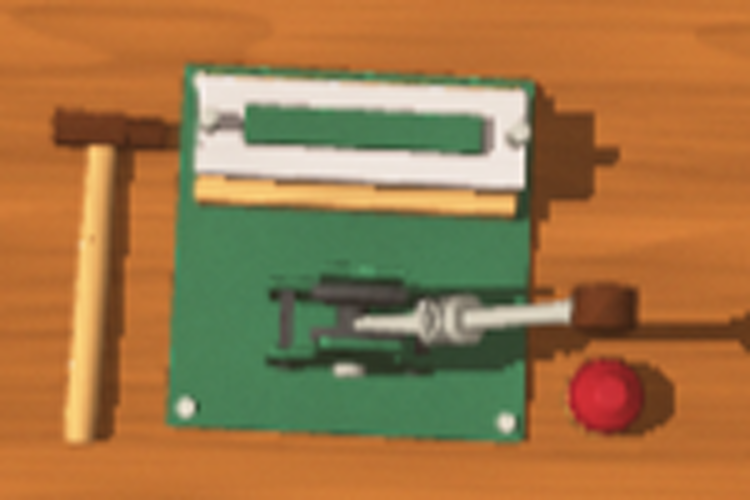

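View pics/sidez.png

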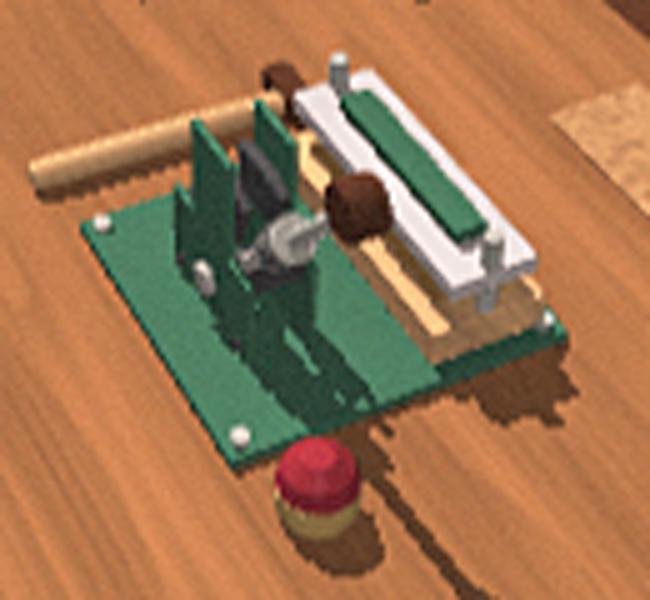

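```bash
cat > h.py <<'E'
from rig import *
import cv2, numpy as np
def ray(n,p,ci=None):
    c=ci or camera_info(n);K,R,t=c["K"],c["R"],c["t"]
    d=(np.array(p,float)-K[:2,2])/[K[0,0],K[1,1]]
    s=d.copy()
    for _ in range(20): s=d/(1+c["k1"]*(s@s))
    v=R.T@np.array([s[0],s[1],1]); return -R.T@t, v/np.linalg.norm(v)
def onz(n,p,z,ci=None):
    o,v=ray(n,p,ci); return o+v*(z-o[2])/v[2]
def tri(rs):
    A=0;b=0
    for o,v in rs:
        P=np.eye(3)-np.outer(v,v);A=A+P;b=b+P@o
    X=np.linalg.solve(A,b); return X,[np.linalg.norm((np.eye(3)-np.outer(v,v))@(X-o)) for o,v in rs]
def proj(n,X,ci=None):
    c=ci or camera_info(n); p=c["R"]@X+c["t"]; s=p[:2]/p[2]; s=s*(1+c["k1"]*(s@s)); return s*[c["K"][0,0],c["K"][1,1]]+c["K"][:2,2]
E
python3 - <<'E'
from h import *
T=lambda u,v:(270+(u+.5)/5-.5,140+(v+.5)/5-.5)
S=lambda u,v:(280+(u+.5)/5-.5,180+(v+.5)/5-.5)
c=[onz("top",T(*p),.012) for p in [(187,65),(537,80),(526,440),(168,425)]]
for x in c: print(x.round(4))
c=np.array(c)
for i in range(4): print(np.linalg.norm(c[i]-c[(i+1)%4]).round(4))
m=c.mean(0)
ex=(c[0]+c[1]-c[2]-c[3]);ey=(c[0]+c[3]-c[1]-c[2])
print("center",m,"yaw x",np.degrees(np.arctan2(ex[1],ex[0])),"yaw y",np.degrees(np.arctan2(-ey[0],ey[1])))
cs=[onz("side",S(*p),.012) for p in [(80,225),(235,465),(567,335)]]
for x in cs: print('side',x.round(4))
k,e=tri([ray("top",T(604,307)),ray("side",S(358,208))]);print("knob",k,e)
k,e=tri([ray("top",T(452,318)),ray("side",S(280,248))]);print("collar~",k,e)
print("bell",onz("top",T(606,395),.05))
E
```

```text
[0.7105 0.0702 0.012 ]
[ 0.7064 -0.2084  0.012 ]
[ 0.4201 -0.2028  0.012 ]
[0.4242 0.0761 0.012 ]
0.2786
0.2863
0.279
0.2864
center [ 0.56531436 -0.06623285  0.012     ] yaw x -1.152707924614076 yaw y -0.8387614357555359
side [0.4228 0.069  0.012 ]
side [ 0.419  -0.2092  0.012 ]
side [ 0.7022 -0.214   0.012 ]
knob [ 0.49920611 -0.22405008  0.23779657] [np.float64(0.0003746644181291813), np.float64(0.000374664418129163)]
collar~ [ 0.49881463 -0.13145531  0.12415674] [np.float64(0.0027488331264687938), np.float64(0.002748833126468778)]
bell [ 0.45398311 -0.25833082  0.05      ]
```

```bash
python3 - <<'E'
from h import *
from scipy.spatial.transform import Rotation as R
o=get_obs();r=R.from_quat(o["tool_rot"]);M=r.as_matrix();print(M.round(3))
c=camera_info("wrist");C=-c["R"].T@c["t"]
print("cam in tool",M.T@(C-o["position"]), "cam fwd in tool",M.T@c["R"][2])
for s in(1,-1):
    a=np.radians(-1.0);z=s*np.array([np.cos(a),np.sin(a),0]);y=np.array([0,0,-1.]);x=np.cross(y,z)
    G=np.c_[x,y,z];print(s,np.degrees((R.from_matrix(G)*r.inv()).as_rotvec()).round(2))
E
```

```text
[[ 0.971 -0.001  0.239]
 [-0.239 -0.002  0.971]
 [-0.    -1.    -0.002]]
cam in tool [-0.07241536 -0.16191934  0.00055231] cam fwd in tool [2.64687105e-01 9.64334141e-01 6.33939436e-04]
1 [ 5.000e-02 -9.000e-02 -7.715e+01]
-1 [1.0000e-01 5.0000e-02 1.0285e+02]
```

View pics/wrist0.png

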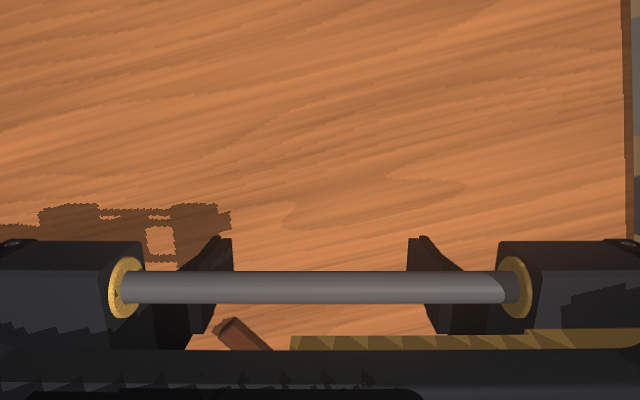

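The wrist view shows the open jaws with the bench below. The gripper body is wide along the jaw axis. The camera sits on the tool's −x side, which will be +y at the press. I'll approach over the press with the jaws along x.

Request:
jog_arm:
  increments:
    - [[0, 0, -8, 0.02, -0.03, 0.02, -1], [0, 0, -16, 0.05, -0.06, 0.04, -1], [0, 0, -24, 0.08, -0.09, 0.06, -1], [0, 0, -32, 0.11, -0.12, 0.08, -1], [0, 0, -40, 0.14, -0.15, 0.1, -1], [0, 0, -48, 0.17, -0.18, 0.12, -1], [0, 0, -56, 0.2, -0.22, 0.14, -1], [0, 0, -64, 0.23, -0.26, 0.15, -1]]

```text
time: 0.95
position: [0.3778, 0.349, 0.3723]
tool_rot: [-0.549, 0.446, -0.445, 0.549]
ft_force: [0.7, 0.6, -0.8]
grip_width: 0.0871
```

Request:
jog_arm:
  increments:
    - [[0, 0, -7, 0.02, -0.045, 0.01, -1], [0, 0, -13, 0.04, -0.09, 0.02, -1], [0, 0, -13, 0.06, -0.135, 0.03, -1], [0, 0, -13, 0.08, -0.18, 0.03, -1], [0, 0, -13, 0.1, -0.225, 0.03, -1], [0, 0, -13, 0.12, -0.27, 0.03, -1], [0, 0, -13, 0.123, -0.315, 0.03, -1], [0, 0, -13, 0.123, -0.36, 0.03, -1]]

```text
time: 1.75
position: [0.5011, -0.0131, 0.4018]
tool_rot: [-0.495, 0.505, -0.505, 0.495]
ft_force: [1.7, 0.5, -0.2]
grip_width: 0.0869
```

Request:
jog_arm:
  increments:
    - [[0, 0, 0, 0, -0.045, 0, -1], [0, 0, 0, 0, -0.08, 0, -1], [0, 0, 0, 0, -0.08, 0, -1], [0, 0, 0, 0, -0.08, 0, -1]]

```text
time: 2.15
position: [0.5008, -0.0935, 0.4013]
tool_rot: [-0.494, 0.506, -0.505, 0.495]
ft_force: [-0.1, -0.1, -0.8]
grip_width: 0.0868
```

```bash
python3 - <<'E'
from h import *
from scipy.spatial.transform import Rotation as R
o=get_obs();c=camera_info("wrist");print(o["position"],R.from_quat(o["tool_rot"]).as_matrix().round(3),o["q"].round(2))
im=camera("wrist");cv2.imwrite("pics/w1.png",im[:,:,::-1])
import pickle;pickle.dump(c,open("w1.pkl","wb"))
a=np.radians(-1.0);ex=np.array([np.cos(a),np.sin(a),0]);ey=np.array([-np.sin(a),np.cos(a),0]);O=np.array([.502,-.064,0])
l=-.644*ey+np.array([0,0,.765])
for s in (.25,.131,.105,.085): print(s,proj("wrist",O+[0,0,.05]+l*s,c))
E
```

```text
[ 0.50075069 -0.09354632  0.40133389] [[-0.022 -0.001  1.   ]
 [-1.     0.003 -0.022]
 [-0.003 -1.    -0.001]] [-0.41  0.2   1.45  0.    1.5  -0.38]
0.25 [321.1272982  311.12323571]
0.131 [320.59167327 214.60489282]
0.105 [320.49581874 197.38168752]
0.085 [320.42625697 184.89210455]
```

View pics/w1.png

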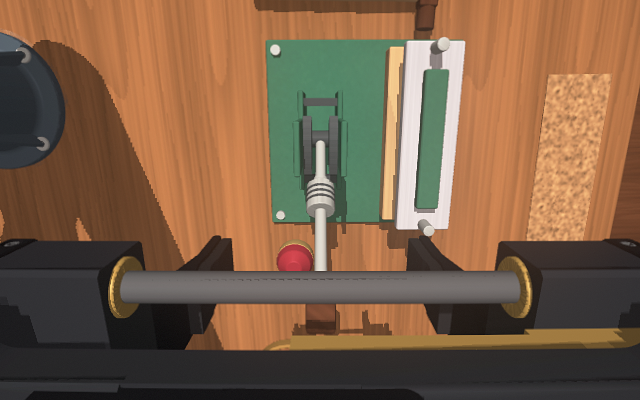

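The wrist view shows the collar at rows 178–217, column 320. That matches the predicted (320,197). I'll check the yaw from the plate corners.

```bash
python3 - <<'E'
from h import *
import pickle;c=pickle.load(open("w1.pkl","rb"))
a=onz("wrist",(266,41),.012,c);b=onz("wrist",(272.5,222),.012,c);print(a,b,np.linalg.norm(a-b),np.degrees(np.arctan2(-(a-b)[0],(a-b)[1])))
for p in((275,50),(280,215)):print(onz("wrist",p,.015,c))
o,v=ray("wrist",(320.3,197.5),c)
# intersect plane through lever: y_press plane -> solve x at z=.13
t=(.130-o[2])/v[2];print(o+t*v)
E
```

```text
[0.42656983 0.07394642 0.012     ] [ 0.42039587 -0.20183461  0.012     ] 0.27585013192538094 -1.2824772212755973
[0.43931726 0.06099042 0.015     ]
[ 0.43376694 -0.18913606  0.015     ]
[ 0.50056656 -0.131842    0.13      ]
```

Request:
jog_arm:
  increments:
    - [[0, 0, 0, 0, -0.039, -0.03, -0.6], [0, 0, 0, 0, -0.039, -0.075, -0.4], [0, 0, 0, 0, -0.039, -0.12, -0.4], [0, 0, 0, 0, -0.039, -0.165, -0.4], [0, 0, 0, 0, -0.039, -0.21, -0.4], [0, 0, 0, 0, -0.039, -0.24, -0.4], [0, 0, 0, 0, -0.039, -0.24, -0.4]]

```text
time: 2.9
position: [0.4978, -0.1285, 0.1579]
tool_rot: [-0.496, 0.509, -0.5, 0.495]
ft_force: [-0.8, -0.7, 0.4]
grip_width: 0.0609
```

```bash
python3 - <<'E'
from h import *
cv2.imwrite("pics/w2.png",camera("wrist")[:,:,::-1])
t=camera("side")[140:290,260:420,::-1]; cv2.imwrite("pics/s2.png",cv2.resize(t,None,fx=4,fy=4,interpolation=cv2.INTER_CUBIC))
E
```

```text
(no output)
```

View pics/w2.png

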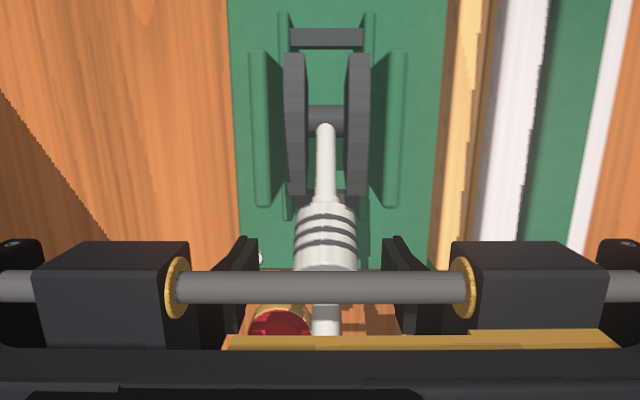

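View pics/s2.png

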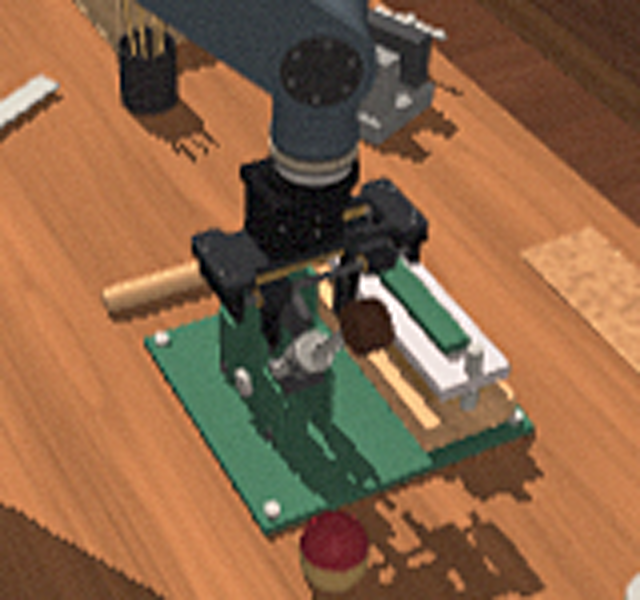

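The wrist view shows the collar at (325,235), between the pads at columns 250–390. The cheeks are behind it and clear. I'll go down and close.

Request:
jog_arm:
  increments:
    - [[0, 0, 0, 0.003, -0.004, -0.015, -0.4], [0, 0, 0, 0.003, -0.004, -0.032, -0.4], [0, 0, 0, 0.003, -0.004, -0.033, -0.3], [0, 0, 0, 0.003, -0.004, -0.033, 0.3], [0, 0, 0, 0.003, -0.004, -0.033, 0.5], [0, 0, 0, 0.003, -0.004, -0.033, 0.5], [0, 0, 0, 0.003, -0.004, -0.033, 0.5], [0, 0, 0, 0.003, -0.004, -0.033, 0.5]]
  squeeze: 25

```text
time: 3.8
position: [0.5002, -0.1344, 0.1294]
tool_rot: [-0.497, 0.507, -0.501, 0.494]
ft_force: [-8.5, -2.1, 5.9]
grip_width: 0.0356
```

Request:
jog_arm:
  increments:
    - [[0, 0, 0, 0, -0.004, 0.005, 0.5], [0, 0, 0, 0, -0.008, 0.01, 0.5], [0, 0, 0, 0, -0.012, 0.014, 0.5], [0, 0, 0, 0, -0.0155, 0.0185, 0.5], [0, 0, 0, 0, -0.0165, 0.0195, 0.5], [0, 0, 0, 0, -0.0165, 0.0195, 0.5], [0, 0, 0, 0, -0.0165, 0.0195, 0.5]]

```text
time: 4.5
position: [0.4998, -0.151, 0.1492]
tool_rot: [-0.498, 0.507, -0.501, 0.494]
ft_force: [-2.7, 0.1, -1.4]
grip_width: 0.0352
```

```bash
python3 - <<'E'
from h import *
o=get_obs();print(o["position"],o["ft_force"])
cv2.imwrite("pics/w3.png",camera("wrist")[:,:,::-1])
E
```

```text
[ 0.4997707  -0.15097018  0.14916964] [-2.65213773  0.14277008 -1.4036386 ]
```

View pics/w3.png

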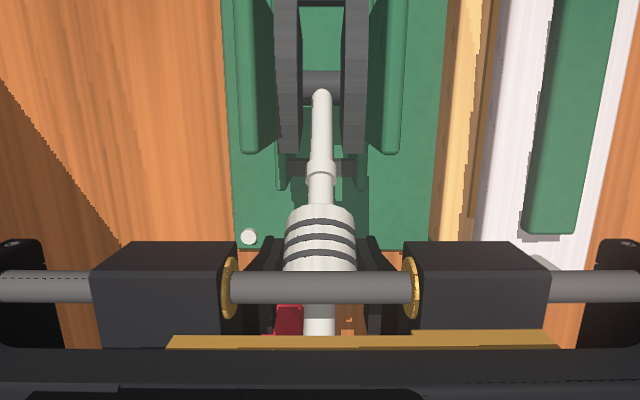

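The collar is clear of its seat ring, with a gap of rod visible at rows 180–205. I'll release it and move up over the knob.

Request:
jog_arm:
  increments:
    - [[0, 0, 0, 0, 0, 0, 0.0], [0, 0, 0, 0, 0, 0, -0.4], [0, 0, 0, 0, 0, 0, -0.4], [0, 0, 0, 0, 0, 0.04, -0.4], [0, 0, 0, 0, 0, 0.085, -0.4], [0, 0, 0, 0, 0, 0.13, -0.4], [0, 0, 0, 0, -0.02, 0.16, -0.4], [0, 0, 0, 0, -0.06, 0.16, -0.4]]

```text
time: 5.35
position: [0.5029, -0.2111, 0.3153]
tool_rot: [0.497, -0.502, 0.504, -0.496]
ft_force: [1.2, -1.5, -0.9]
grip_width: 0.0609
```

Request:
jog_arm:
  increments:
    - [[0, 0, 0, 0, -0.01, 0, -0.4], [0, 0, 0, 0, -0.01, 0, -0.4]]

```text
time: 5.55
position: [0.5036, -0.2226, 0.3162]
tool_rot: [0.497, -0.502, 0.506, -0.496]
ft_force: [0.1, 0.2, -0.6]
grip_width: 0.0606
```

```bash
python3 - <<'E'
from h import *
o=get_obs();print(o["position"],o["ft_force"])
cv2.imwrite("pics/w4.png",camera("wrist")[:,:,::-1])
t=camera("side")[140:290,260:420,::-1]; cv2.imwrite("pics/s4.png",cv2.resize(t,None,fx=4,fy=4,interpolation=cv2.INTER_CUBIC))
E
```

```text
[ 0.50356599 -0.22263711  0.31621567] [ 0.08249377  0.21726142 -0.5836237 ]
```

View pics/w4.png

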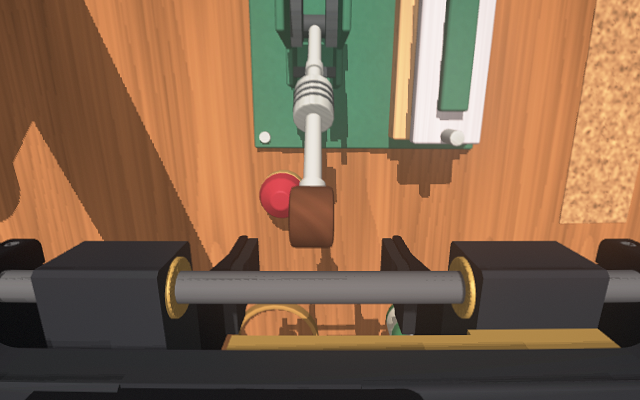

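View pics/s4.png

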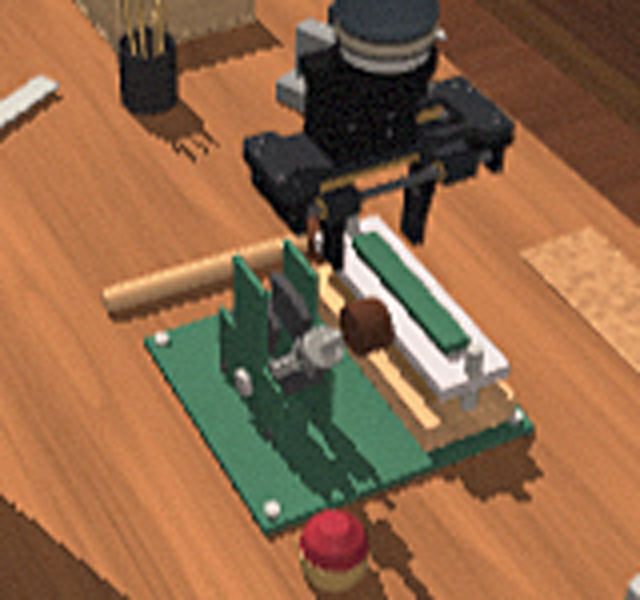

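The wrist view shows the knob at (311,215), about 5 mm toward −x of the tool axis. The collar has stayed up. I'll go down onto the knob's flat faces and grip.

Request:
jog_arm:
  increments:
    - [[0, 0, 0, -0.005, -0.002, -0.02, -0.4], [0, 0, 0, -0.005, -0.002, -0.055, -0.4], [0, 0, 0, -0.005, -0.002, -0.09, -0.4], [0, 0, 0, -0.005, -0.002, -0.094, -0.4], [0, 0, 0, -0.005, -0.002, -0.094, 0.3], [0, 0, 0, -0.005, -0.002, -0.094, 0.6], [0, 0, 0, -0.005, -0.002, -0.094, 0.6], [0, 0, 0, -0.005, -0.002, -0.094, 0.6]]
  squeeze: 20

```text
time: 6.45
position: [0.4983, -0.2226, 0.2223]
tool_rot: [0.497, -0.502, 0.505, -0.497]
ft_force: [0.6, -0.2, 0.1]
grip_width: 0.037
```

```bash
python3 - <<'E'
from h import *
o=get_obs();print(o["position"],o["ft_force"],o["grip_width"])
cv2.imwrite("pics/w5.png",camera("wrist")[:,:,::-1])
E
```

```text
[ 0.49832538 -0.22262822  0.22233118] [ 0.5952208  -0.21798937  0.11597677] 0.03703969474218932
```

View pics/w5.png

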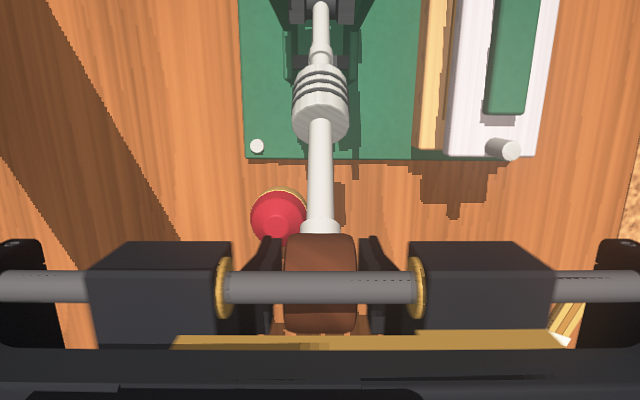

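The knob is centred at (320,285) between the pads. The jaws are still closing at 37 mm, so I'll finish closing, then swing to upright.

Request:
jog_arm:
  increments:
    - [[0, 0, 0, 0, 0, 0, 0.9], [0, 0, 0, 0, 0, 0, 0.9], [0, 0, 0, 0, 0, 0, 0.9], [0, 0, 0, 0, 0, 0, 0.9]]

```text
time: 6.9
position: [0.4984, -0.2225, 0.2221]
tool_rot: [0.497, -0.502, 0.505, -0.497]
ft_force: [2.7, 1.2, -1.9]
grip_width: 0.0299
```

Request:
jog_arm:
  increments:
    - [[0, 0, 0, 0, 0.017, 0.013, 0.9], [0, 0, 0, 0.001, 0.036, 0.025, 0.9], [0, 0, 0, 0.001, 0.055, 0.035, 0.9], [0, 0, 0, 0.0015, 0.075, 0.0435, 0.9], [0, 0, 0, 0.002, 0.096, 0.05, 0.9]]

```text
time: 7.4
position: [0.5003, -0.1276, 0.2719]
tool_rot: [0.498, -0.501, 0.506, -0.496]
ft_force: [3.2, -3.7, -9.8]
grip_width: 0.03
```

```bash
python3 - <<'E'
from h import *
o=get_obs();print(o["position"],o["ft_force"],o["moment"],o["grip_width"])
cv2.imwrite("pics/w6.png",camera("wrist")[:,:,::-1])
E
```

```text
[ 0.50025792 -0.12757628  0.2718941 ] [ 3.23082737 -3.65499549 -9.8146635 ] [-0.9998559  -0.23643419 -0.18242906] 0.030037429194723794
```

View pics/w6.png

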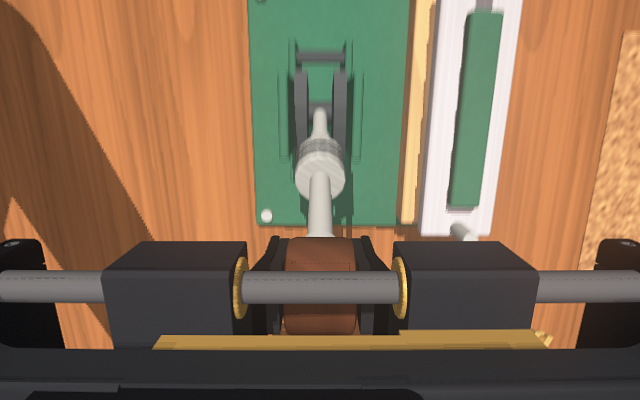

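The lever follows and the collar still looks raised at (320,165). I'll continue over the top.

Request:
jog_arm:
  increments:
    - [[0, 0, 0, 0, 0.021, 0.005, 0.9], [0, 0, 0, 0.001, 0.043, 0.008, 0.9], [0, 0, 0, 0.001, 0.065, 0.009, 0.9], [0, 0, 0, 0.002, 0.087, 0.008, 0.9], [0, 0, 0, 0.002, 0.108, 0.005, 0.9], [0, 0, 0, 0.0025, 0.13, 0, 0.9], [0, 0, 0, 0.003, 0.1505, -0.0065, 0.9], [0, 0, 0, 0.003, 0.171, -0.015, 0.9]]

```text
time: 8.25
position: [0.5038, 0.045, 0.2578]
tool_rot: [0.498, -0.499, 0.506, -0.496]
ft_force: [3.5, -7.7, -6.2]
grip_width: 0.0299
```

```bash
python3 - <<'E'
from h import *
o=get_obs();print(o["position"],o["ft_force"],o["moment"],o["grip_width"])
cv2.imwrite("pics/w7.png",camera("wrist")[:,:,::-1])
E
```

```text
[0.50377907 0.044954   0.257762  ] [ 3.46332146 -7.72696891 -6.17123265] [-1.56952899 -0.11587558 -0.04756655] 0.02992310609638356
```

View pics/w7.png

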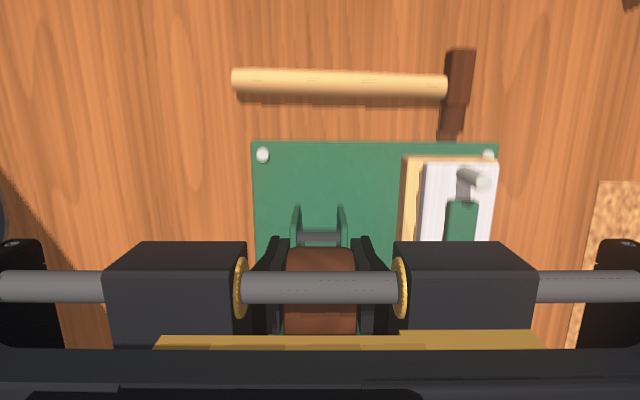

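The knob is still gripped at (320,280), with the lever past upright. I'll finish the throw to the stop.

Request:
jog_arm:
  increments:
    - [[0, 0, 0, 0, 0.019, -0.01, 0.9], [0, 0, 0, 0.001, 0.038, -0.022, 0.9], [0, 0, 0, 0.001, 0.055, -0.035, 0.9], [0, 0, 0, 0.001, 0.058, -0.038, 0.9], [0, 0, 0, 0.001, 0.058, -0.038, 0.9], [0, 0, 0, 0.001, 0.058, -0.038, 0.9]]

```text
time: 8.9
position: [0.505, 0.1054, 0.2183]
tool_rot: [0.497, -0.5, 0.505, -0.497]
ft_force: [3.0, -0.1, -6.8]
grip_width: 0.03
```

```bash
python3 - <<'E'
from h import *
o=get_obs();print(o["position"],o["ft_force"],o["moment"],o["grip_width"])
t=camera("side")[110:260,240:400,::-1]; cv2.imwrite("pics/s8.png",cv2.resize(t,None,fx=4,fy=4,interpolation=cv2.INTER_CUBIC))
E
```

```text
[0.50500599 0.10544749 0.2182808 ] [ 3.02558279 -0.13709842 -6.80161469] [-0.42061205 -0.10962807  0.09826526] 0.03004435757603219
```

View pics/s8.png

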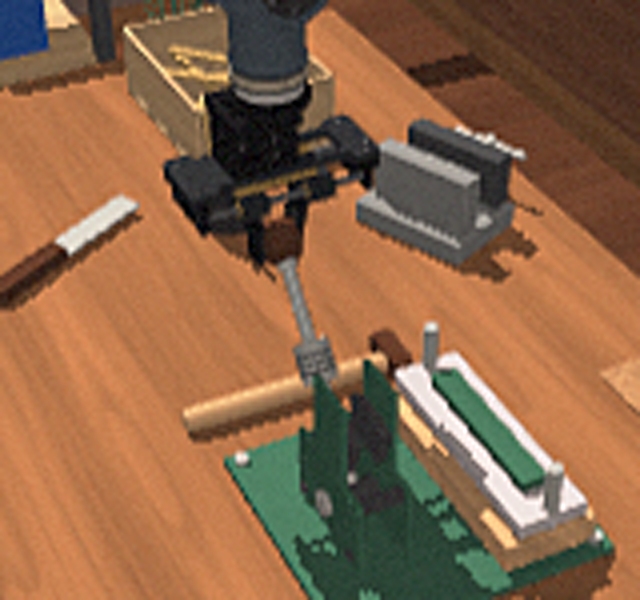

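The lever leans to the far side, with the knob at (283,235) in the crop and the collar still up at (313,357). I'll release and rise.

Request:
jog_arm:
  increments:
    - [[0, 0, 0, 0, 0, 0, 0.3], [0, 0, 0, 0, 0, 0, -0.3], [0, 0, 0, 0, 0, 0, -0.5], [0, 0, 0, 0, 0, 0.03, -0.6], [0, 0, 0, 0, 0, 0.07, -0.6], [0, 0, 0, 0, 0, 0.11, -0.5], [0, 0, 0, 0, -0.01, 0.15, -0.4], [0, 0, 0, 0, -0.01, 0.15, -0.4]]

```text
time: 9.75
position: [0.5081, 0.0948, 0.3751]
tool_rot: [0.494, -0.497, 0.509, -0.501]
ft_force: [0.5, -1.0, 0.2]
grip_width: 0.061
```

```bash
python3 - <<'E'
from h import *
o=get_obs();c=camera_info("wrist");print(o["position"],o["ft_force"],o["q"].round(2))
cv2.imwrite("pics/w9.png",camera("wrist")[:,:,::-1])
a=np.radians(-1.2);ey=np.array([-np.sin(a),np.cos(a),0]);O=np.array([.502,-.064,0])
for th in (.7,.65):
  l=np.sin(th)*ey+np.array([0,0,np.cos(th)])
  for s in (.25,.131,.105): X=O+[0,0,.05]+l*s;print(th,s,X,proj("wrist",X,c),proj("side",X))
E
```

```text
[0.50808185 0.09482645 0.3750521 ] [ 0.545655   -0.98639392  0.1617259 ] [-0.03  0.22  1.49 -0.    1.41 -0.02]
0.7 0.25 [0.50537287 0.0970191  0.24121055] [313.54666495 190.35954822] [309.47186086 169.20137829]
0.7 0.131 [0.50376738 0.02037401 0.15019433] [313.00637257 235.77764594] [318.41418281 199.17431245]
0.7 0.105 [0.50341661 0.00362802 0.13030843] [312.92448833 242.69243188] [320.3608363  205.69847656]
0.65 0.25 [0.50516852 0.08726342 0.24902095] [313.512018   203.70750019] [310.49086154 168.81773848]
0.65 0.131 [0.5036603  0.01526203 0.15428698] [312.99020912 241.1644181 ] [318.98313646 199.10451649]
0.65 0.105 [ 5.03330777e-01 -4.69363773e-04  1.33588799e-01] [312.91192817 246.80130806] [320.82290096 205.66523329]
```

View pics/w9.png

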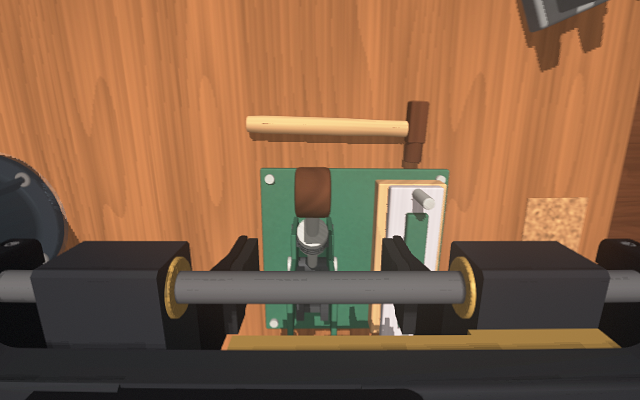

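The wrist view puts the knob at (313,191), against (313.5,190.4) predicted for lever 1.4 rad, so the lever is at its stop. The collar top is at (313,233). I'll go to the collar with a slight tilt, which keeps the camera off the knob.

Request:
jog_arm:
  increments:
    - [[2, 0, 0, -0.004, -0.03, -0.01, -0.4], [6, 0, 0, -0.004, -0.07, -0.02, -0.4], [6, 0, 0, -0.004, -0.07, -0.06, -0.4], [6, 0, 0, -0.004, -0.07, -0.1, -0.4], [6, 0, 0, -0.004, -0.07, -0.14, -0.4], [6, 0, 0, -0.004, -0.07, -0.18, -0.4], [6, 0, 0, -0.004, -0.07, -0.185, -0.4], [6, 0, 0, -0.004, -0.07, -0.185, -0.4]]

```text
time: 10.6
position: [0.5011, 0.0256, 0.1858]
tool_rot: [-0.469, 0.526, -0.479, 0.524]
ft_force: [0.8, -0.5, 0.1]
grip_width: 0.0609
```

```bash
python3 - <<'E'
from h import *
from scipy.spatial.transform import Rotation as R
o=get_obs();print(o["position"],o["ft_force"],R.from_quat(o["tool_rot"]).as_matrix().round(3))
cv2.imwrite("pics/w10.png",camera("wrist")[:,:,::-1])
t=camera("side")[110:260,240:400,::-1]; cv2.imwrite("pics/s10.png",cv2.resize(t,None,fx=4,fy=4,interpolation=cv2.INTER_CUBIC))
E
```

```text
[0.50107237 0.02563136 0.18576165] [ 0.75933583 -0.52231467  0.1000218 ] [[-0.012  0.008  1.   ]
 [-0.995  0.101 -0.012]
 [-0.101 -0.995  0.007]]
```

View pics/w10.png

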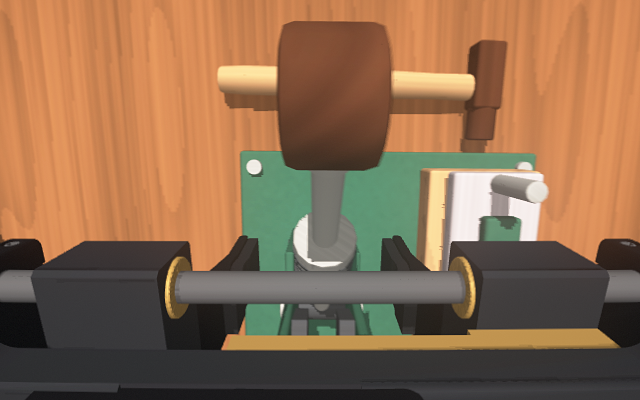

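View pics/s10.png

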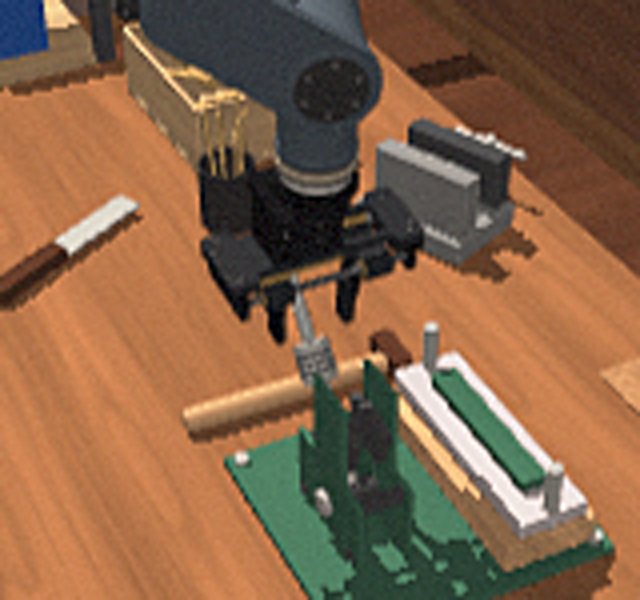

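The collar's top face is at (324,240), centred between the pads, and the knob is well clear. I'll descend and grip.

Request:
jog_arm:
  increments:
    - [[0, 0, 0, 0.0025, -0.001, -0.018, -0.4], [0, 0, 0, 0.0025, -0.001, -0.035, -0.4], [0, 0, 0, 0.0025, -0.001, -0.036, -0.3], [0, 0, 0, 0.0025, -0.001, -0.036, 0.3], [0, 0, 0, 0.0025, -0.001, -0.036, 0.5], [0, 0, 0, 0.0025, -0.001, -0.036, 0.5], [0, 0, 0, 0.0025, -0.001, -0.036, 0.5], [0, 0, 0, 0.0025, -0.001, -0.036, 0.5]]
  squeeze: 25

```text
time: 11.5
position: [0.5035, 0.0242, 0.1526]
tool_rot: [-0.47, 0.524, -0.479, 0.524]
ft_force: [-4.6, -1.6, 4.0]
grip_width: 0.0351
```

Request:
jog_arm:
  increments:
    - [[0, 0, 0, 0, -0.004, -0.005, 0.5], [0, 0, 0, 0, -0.008, -0.01, 0.5], [0, 0, 0, -0.0005, -0.012, -0.0145, 0.5], [0, 0, 0, -0.0005, -0.016, -0.019, 0.5], [0, 0, 0, -0.0005, -0.018, -0.0215, 0.5], [0, 0, 0, -0.0005, -0.0195, -0.0235, 0.5], [0, 0, 0, -0.0005, -0.0195, -0.0235, 0.5]]

```text
time: 12.2
position: [0.5031, 0.0068, 0.1318]
tool_rot: [-0.467, 0.526, -0.479, 0.525]
ft_force: [-4.3, 7.9, 27.3]
grip_width: 0.0354
```

```bash
python3 - <<'E'
from h import *
o=get_obs();print(o["position"],o["ft_force"],o["moment"],o["grip_width"])
cv2.imwrite("pics/w11.png",camera("wrist")[:,:,::-1])
t=camera("side")[110:260,240:400,::-1]; cv2.imwrite("pics/s11.png",cv2.resize(t,None,fx=4,fy=4,interpolation=cv2.INTER_CUBIC))
E
```

```text
[0.50312613 0.00678592 0.13180865] [-4.31013319  7.90874815 27.33595791] [1.75520228 1.12906716 0.05220715] 0.03544444187435937
```

View pics/w11.png

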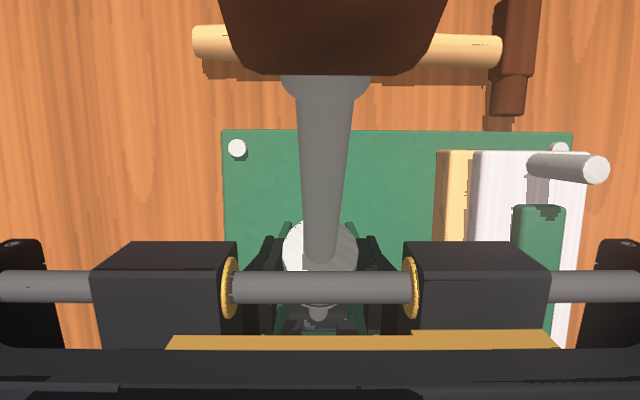

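View pics/s11.png

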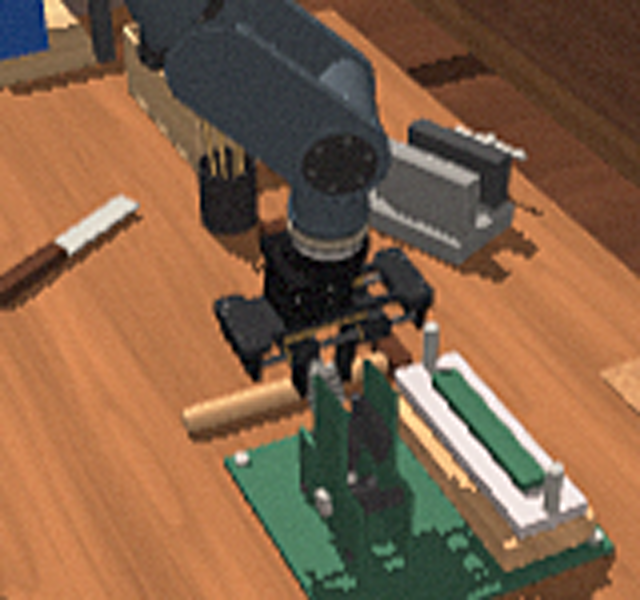

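The jaw force rose to 27 N along the lever after 27 mm of travel, so the collar has bottomed. I'll release, retract and check.

Request:
jog_arm:
  increments:
    - [[0, 0, 0, 0, 0, 0, 0.3], [0, 0, 0, 0, 0, 0, -0.3], [0, 0, 0, 0, 0, 0, -0.4], [0, 0, 0, 0, -0.003, 0.03, -0.4], [0, 0, 0, 0, -0.007, 0.07, -0.4], [0, 0, 0, 0, -0.011, 0.11, -0.4], [0, 0, 0, 0, -0.015, 0.15, -0.4], [0, 0, 0, 0, -0.019, 0.19, -0.4]]

```text
time: 13.1
position: [0.5033, -0.0128, 0.3229]
tool_rot: [-0.467, 0.526, -0.479, 0.525]
ft_force: [1.5, -0.3, 0.8]
grip_width: 0.0607
```

Request:
jog_arm:
  increments:
    - [[-6, 0, 0, 0, 0.04, 0.04, -0.4], [-6, 0, 0, 0, 0.08, 0.06, -0.4], [-6, 0, 0, 0, 0.12, 0.06, -0.4], [-6, 0, 0, 0, 0.15, 0.06, -0.4], [-6, 0, 0, 0, 0.15, 0.06, -0.4], [-6, 0, 0, 0, 0.15, 0.06, -0.4]]

```text
time: 13.7
position: [0.5035, 0.1373, 0.3822]
tool_rot: [0.495, -0.5, 0.506, -0.5]
ft_force: [0.1, -0.9, 0.0]
grip_width: 0.061
```

```bash
python3 - <<'E'
from h import *
o=get_obs();c=camera_info("wrist");print(o["position"],o["ft_force"],o["time"])
cv2.imwrite("pics/w12.png",camera("wrist")[:,:,::-1])
S=camera("side")[:,:,::-1];cv2.imwrite("pics/s12full.png",S)
t=S[140:260,270:390]; cv2.imwrite("pics/s12.png",cv2.resize(t,None,fx=5,fy=5,interpolation=cv2.INTER_CUBIC))
T=camera("top")[:,:,::-1];cv2.imwrite("pics/t12full.png",T);cv2.imwrite("pics/t12.png",cv2.resize(T[140:240,270:420],None,fx=5,fy=5,interpolation=cv2.INTER_CUBIC))
a=np.radians(-1.2);ey=np.array([-np.sin(a),np.cos(a),0]);O=np.array([.502,-.064,0])
th=.7
l=np.sin(th)*ey+np.array([0,0,np.cos(th)])
for s in (.25,.151,.125,.085): X=O+[0,0,.05]+l*s;print(th,s,proj("wrist",X,c),(proj("side",X)-[270,140])*5,(proj("top",X)-[270,140])*5)
E
```

```text
[0.50351933 0.137287   0.38217254] [ 0.14859061 -0.90540568  0.02303656] 13.7
0.7 0.25 [320.41877554 234.13677169] [197.35930428 146.00689147] [128.00752126 281.65407689]
0.7 0.151 [318.96407078 262.60906659] [234.57473819 270.74752035] [222.99064805 299.44279704]
0.7 0.125 [318.68179057 268.13257474] [244.31824447 303.40353999] [246.36450042 303.82057976]
0.7 0.085 [318.30280639 275.54759752] [259.2820358  353.55345925] [281.15377996 310.33659297]
```

View pics/w12.png

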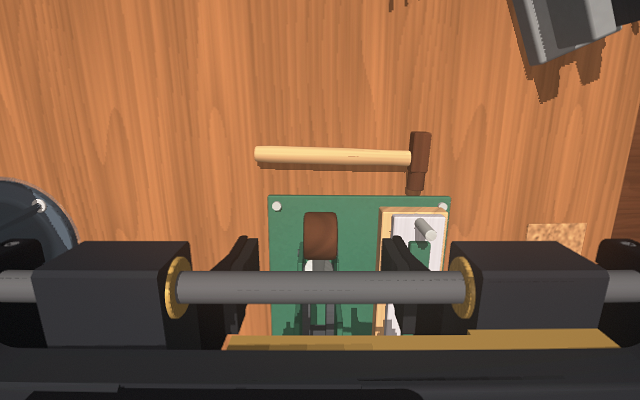

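View pics/s12.png

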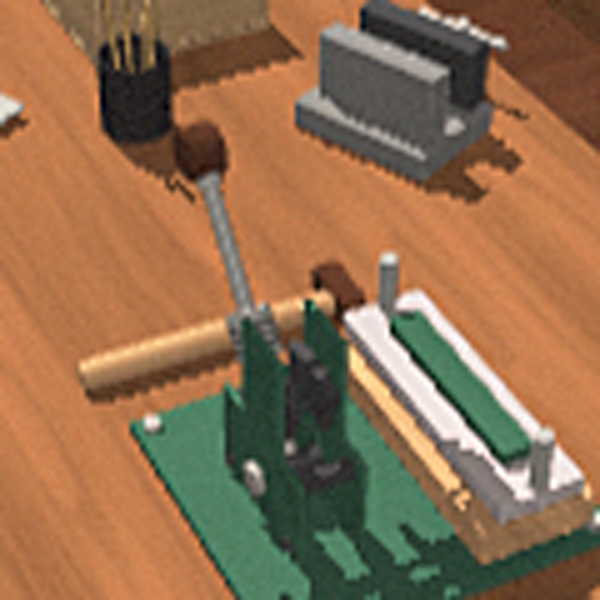

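View pics/t12full.png

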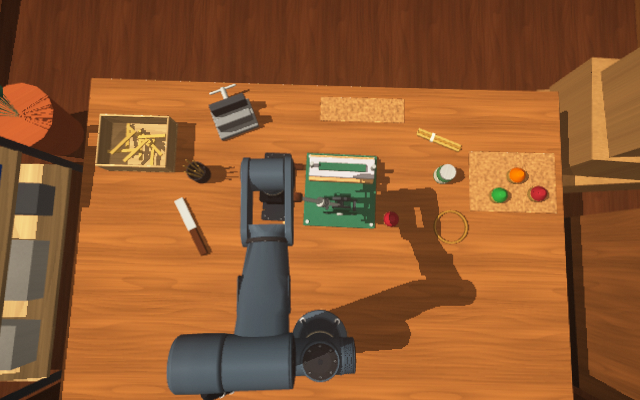

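The side view shows the lever on the far side. The knob is at (200,150), against (197,146) predicted. The collar's top rim is at about row 305, against 303 predicted fully down and 271 fully up. The top view shows the bystanders where they were: bell (391,219), hoop (451,227), jar (445,174), knife and cup unchanged. The wrist view shows the mallet beside the plate. I'm handing in.

```bash
python3 - <<'E'
from rig import *
o=get_obs();print(o["ft_force"],abs(o["joint_velocities"]).max())
print(hand_in())
E
```

```text
[ 0.0259199  -0.09448707  0.05906191] 0.006435308389391789
the job is handed in; nothing more can be done
None
```

The press is closed and the job is handed in, after about 14 s of the allowed 53 s; the hand-in gave no verdict.

**What I did:**
- Gripped the collar from above and raised it about 26 mm with the lever still on its starting side, then let go.
- Gripped the knob and swung the lever over to its far stop.
- Took hold of the collar again and pushed it down about 27 mm, until it resisted with about 28 N. Then I let go and backed off.

**Last checks:**
- **Lever:** the wrist view taken right after the throw put the knob within 1 pixel of where it should be at full throw (1.4 rad).
- **Collar:** in the final side view its top rim sits about 2 mm from the predicted fully-down position. That is within calibration error, and fully up would look about 26 mm higher.
- **Side view offset:** it also put the knob about 1 pixel off prediction. I took this as calibration error.
- **Bystanders:** by eye they are where they started; I did not measure their positions. The mallet was hidden from the final top view by the arm, but the wrist and side views show it beside the press.
- **Robot:** it was at rest with near-zero wrist force, touching nothing.

None of my checks failed.

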